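# Seat the grinding cup on the press-to-run grinder and hold it down

## Robot

A 6-joint arm with a two-finger parallel gripper is mounted at the origin on the work surface. World frame = base frame: x ahead of the robot, y to its left, z up, the work surface at z = 0. Lengths are in mm, angles in rad, forces in N, time in s.
With the tool pointing down it reaches from about 350 to 800 mm from the base axis. Payload 7.3 kg.
Tool frame: the origin (TCP) lies midway between the tips of the shut fingers; the grasp point (between the pads) lies 19 mm behind it; z points along the fingers, y is the line along which they close (so a half turn about z gives the same grasp; the last joint's range is limited). The gripper opens to 85 mm and grips with 20 to 120 N. Pads are 22 mm wide; open, the fingers measure 114 mm over their backs; the gripper's body (76 mm by 85 mm) begins 54 mm behind the grasp point. The pads swing forward as they close: fully open they stand 13 mm farther back than shut.
Start: joints at [1.155, 0.342, 1.524, -0, 1.275, -0.146], TCP at [139.917, 506.031, 231.322] pointing down, gripper open.
Joint ranges: [-2.53, 2.53], [-0.77, 2.02], [0.04, 2.7], [-1, 4.14], [0.28, 2.66], [-3.11, 3.11]. Speed limits (rad/s): [2.57, 2.57, 3.14, 3.14, 3.14, 3.14].

## Interface

Orientations are given as a unit quaternion [w, x, y, z].
In Python, from station import r gives the robot as it stands. The module is installed in compiled form; this text tells all that it offers.
- The arm moves only by the tool apply_moves, never from a script. Its argument "motion" is a list of rows, each a list of 4 numbers: the shift along the tool's x, y, z in mm, then the turn about the tool's z in degrees. A call has 1 to 20 rows; each row shifts and turns the commanded pose from where the row before left it, along the tool's axes as they then stand; what a row does not reach is not made up. A row lasts 1/10 s, in which the tool goes at most 50 mm and 8.59 degrees, less where a joint would pass 70% of its speed; a pose out of reach is approached as far as the arm can. A call is refused whole if a number of a shift passes 50 or a number of a turn 8.59, either way. A call with a gripper value outside its range is refused whole. "gripper" is the finger opening in mm, from 0 to 85.4, set as the call begins (left out, the last holds). The fingers move at their own pace and stop on an object; "grip_force" is the grip in N (left out, the last holds). Time passes only in rows, so rows that do not move let the fingers close. It gives the time, the measured TCP pose, the force, the opening and the grip force at its end, in the units of the state.
- r.read_state(): the state, without advancing time (a new reading comes with each control period).
- r.read_camera(name): name is "side" or "top" or "wrist"; returns the picture (400x640x3 uint8, red, green, blue); there is no depth.
- r.camera_info(name): a dict with "fx", "fy", "cx", "cy" (pixels), "k1" (the pictures are not rectified: a ray, as slopes to the right and down, at radius r is drawn at 1 + k1 r^2 times it, then the intrinsics apply), "R" (3x3) and "t" (3): a world point X has camera coordinates R X + t. Camera axes: x right, y down, z forward; pixel columns grow to the right and rows downward; lengths in mm; the calibration is good to about 2 mm. A picture is of the moment at which its call begins: read the wrist's pose just before it. camera_info takes no time and is no camera call; for the wrist camera it gives the pose at the moment of the call.
- r.sign_off(): hands the job in; it is judged then, once.
The state is a dict: "time_s": time; "joint_positions": joint angles; "joint_vel": joint speeds; "joint_torque": joint torques, N m; "eef_pos": TCP position; "tool_rot": TCP orientation; "wrist_force": force on the tool from outside, world axes, zero at the start; "torque": the same for the moment, N m; "gripper_width": finger opening in mm; "gripper_force": force on a finger pad.
Only numpy, scipy, OpenCV 4.12 (cv2) and the standard library are available. Lean on these libraries where they do the work, as an engineer would, in place of code of your own. Each camera call takes 0.05 s, during which the arm holds its last target. There are 200 camera calls.

## Task

Set up the nut grinder: pick up the steel grinding cup, the one with the three orange lugs, keep it upright and stand it in the round well on top of the cream grinder base, turning it until its lugs line up with the three slots in the rim and drop in, without forcing it. Then push the cup fully home against the sprung white start pins and keep pressing, as the grinder only runs while the cup is held down: finish while still holding the cup down, and leave everything else on the counter where it stands.

Things in the scene. Friction and masses are not known exactly. Their poses are not given: they have to be found in the camera images.
- cup: Closed grinding cup, 115 mm high, 0.28 to 0.42 kg, standing collar down. Steel cylinder 60 mm in diameter from 30 to 115 mm above its underside (grip it there), flat top. Below it a grey round collar, 68 mm in diameter, heights 0 to 30 mm, foot edge bevelled, with three orange lugs. Origin: centre of the underside; z up along the axis. Start yaw arbitrary.
- lug (a point): Outer tip of one of the cup's three orange lugs, on the cup's +x side, 43 mm from its axis; the others are 120 degrees to either side (the cup fits in any of the three turns). Lugs are 10 mm wide, at heights 12 to 22 mm over the cup's underside, the lower 3.5 mm tapering to 6 mm wide. Three orange bars on the cup's top lie in line with the lugs.
- grinder: Cream cordless grinder base, fixed, round, 120 mm in diameter at the foot, 105 mm at its black rim, whose top is 140 mm above the counter. In its top is a round well, bore radius 36 mm, floor 114 mm above the counter, with three slots in its wall. Origin: centre of the underside, on the counter; z up, +x towards one of the slots.
- grinder_mouth (a point): Centre of the well's mouth, at the rim's top, 140 mm above the counter. The collar enters the bore 12 mm before the lugs reach the rim. Height of the cup's underside above the counter: 128 mm with lugs resting on the rim (not meshed), 120 mm when meshed lugs meet the start pins, 114 mm fully home on the well's floor.
- slot (a point): Middle of the mouth of one of the three slots, at the rim's top, 40.5 mm from the grinder's axis on its +x side; the others are 120 degrees to either side. Slots are 16 mm wide, reach out to 45 mm radius and down to the well's floor; an orange mark on the black rim lies outside each.
- start_pins (a joint): Three white spring pins in the slots, tops 8 mm below the rim, moving together. Value: m of downward travel, 0 released, 0.006 with the cup fully home. The spring pushes up with 6 N at the start of travel and 12 N at 6 mm; the cup's own weight does not press it down, and it lifts the cup again when let go.
- storage_cup: Bystander: steel storage cup of the same 60 mm diameter, 101 mm high, on a plain white lid 66 mm in diameter, no lugs. Origin: centre of the underside.
- jar: Bystander: brown jar with brass cap, 64 mm in diameter, 100 mm high. Origin: centre of the underside.
- bottle: Bystander: amber bottle, 48 mm in diameter, 135 mm high. Origin: centre of the underside.
- gift_box: Bystander: dark closed gift box with gold band, 113 x 113 x 41 mm. Origin: centre of the underside.
- cutter_ring: Bystander: steel cutter ring, 70 mm in diameter, 45 mm high. Origin: centre of the underside.
- spatula: Bystander: spatula lying flat along its x axis, about 250 mm long. Origin: on its underside.
Mind the look-alikes: they are no part of the job. What is shaped like the cup but red or turquoise is not meant.

How it is judged:
By the outcome, as a careful person would: the job done as asked, in the order asked, and still so for the second after the job is handed in, while the arm keeps its last pose, push and grip.
It also fails if it takes over 48 s, if anything falls off the work surface, if the arm or the gripper's body presses on something with over 40 N, if the wrist force passes 120 N, or if a joint passes its speed limit or range.

## Working session

There is one attempt and no reset: what is moved stays moved. The work goes in short steps, Python scripts to look and compute and a tool call to move; the robot and the scene stay as the last step left them, time stands still between calls to the robot, and variables do not carry over. Pictures are saved under pics/ and viewed, at most 10 in all, crops included, and the job is handed in when it is done.

Besides the shell and the picture viewer there is one more tool, called after "Emit:" as name([rows], argument=value, ...), one row to a line, values as JSON. apply_moves: Moves the arm, as the interface text tells. Its arguments: {"type":"object","properties":{"motion":{"type":"array"},"gripper":{"type":"number"},"grip_force":{"type":"number"}},"required":["motion"]}

```bash
mkdir -p pics
cat > h.py <<'E'
import numpy as np, cv2
from station import r
def cap(n,f=None):
    i=r.camera_info(n); im=cv2.cvtColor(r.read_camera(n),cv2.COLOR_RGB2BGR)
    if f: cv2.imwrite(f,im)
    np.savez(f'{n}.npz',im=im,**{k:np.array(v) for k,v in i.items()})
    return im,i
def ray(i,uv):
    K=np.array([[i['fx'],0,i['cx']],[0,i['fy'],i['cy']],[0,0,1.]])
    p=cv2.undistortPoints(np.array(uv,float).reshape(-1,1,2),K,np.array([float(i['k1']),0,0,0])).reshape(-1,2)
    R=np.array(i['R']);t=np.array(i['t'])
    return -R.T@t, np.c_[p,np.ones(len(p))]@R
def plane(i,uv,z):
    c,d=ray(i,uv); return c+d*((z-c[2])/d[:,2])[:,None]
def proj(i,X):
    K=np.array([[i['fx'],0,i['cx']],[0,i['fy'],i['cy']],[0,0,1.]])
    return cv2.projectPoints(np.array(X,float).reshape(-1,1,3),cv2.Rodrigues(np.array(i['R'],float))[0],np.array(i['t'],float),K,np.array([float(i['k1']),0,0,0]))[0].reshape(-1,2)
E
python3 - <<'E'
from h import *
for n in ['side','top']:
    im,i=cap(n,f'pics/{n}0.png'); print(n,i)
print(r.read_state())
E
```

```text
side {'fx': 401.40291853350993, 'fy': 401.40291853350993, 'cx': 316.17429663968227, 'cy': 200.55704167765882, 'k1': -0.06632012216379965, 'R': array([[ 0.76584123, -0.64302615,  0.00213863],
       [-0.47703223, -0.57036715, -0.66867149],
       [ 0.43119306,  0.511076  , -0.74355488]]), 't': array([-417.66425249,  338.00405109, 1066.06132459])}
top {'fx': 415.1492715034103, 'fy': 415.1492715034103, 'cx': 314.2800905833583, 'cy': 202.651132234193, 'k1': -0.054113706042688454, 'R': array([[-7.25016139e-03, -9.99973539e-01,  5.97360075e-04],
       [-9.85656148e-01,  7.04562641e-03, -1.68618853e-01],
       [ 1.68610183e-01, -1.81130553e-03, -9.85681148e-01]]), 't': array([ -23.32090544,  569.55742121, 1253.34560727])}
{'time_s': 0.1, 'joint_positions': array([ 1.15502789e+00,  3.42645073e-01,  1.52490560e+00,  2.55038658e-05,
        1.27541010e+00, -1.45969825e-01]), 'joint_vel': array([ 0.00118001, -0.00250473, -0.00336542,  0.00200086, -0.00040247,
        0.00067938]), 'joint_torque': array([ 2.08953927e-03, -4.34439003e+01, -2.46493024e+01, -1.37188235e-04,
        4.63170480e-03, -1.93150601e-05]), 'eef_pos': array([139.7442741 , 505.69474731, 230.70514554]), 'tool_rot': array([-2.01333643e-04,  1.34494189e-01,  9.90914146e-01, -6.53871773e-04]), 'wrist_force': array([-0.43079406, -0.90860919, -0.34551834]), 'torque': array([-0.03817167, -0.01429522,  0.02970612]), 'gripper_force': 0.0, 'gripper_width': 85.31859111052022}
```

View pics/top0.png

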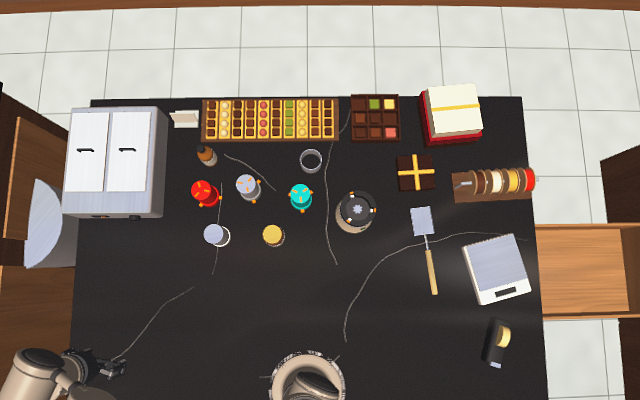

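View pics/side0.png

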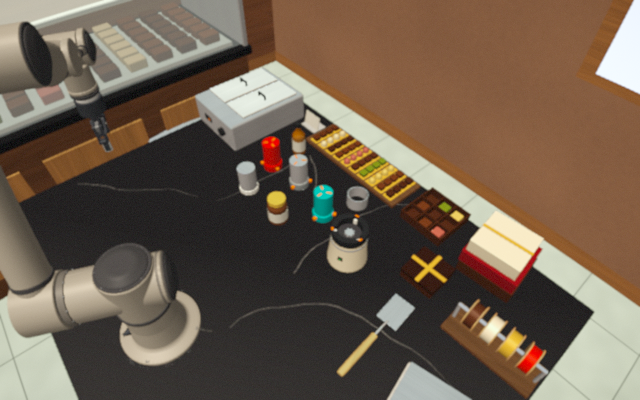

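Candidates in the top view: red cup (204,192), turquoise cup (301,195), plain steel cup on a white lid (216,234) and steel cup with orange marks (247,185). The last fits: it is steel and has orange lugs. I'll confirm in a crop and measure.

Run:
```python
from h import *
d=dict(np.load('top.npz')); im=d['im']
c=cv2.resize(im[150:245,190:390],None,fx=4,fy=4,interpolation=cv2.INTER_CUBIC); cv2.imwrite('pics/crop.png',c)
for n in ['top','side']:
    d=dict(np.load(n+'.npz')); im=d['im']
    hsv=cv2.cvtColor(im,cv2.COLOR_BGR2HSV)
    m=cv2.inRange(hsv,(8,130,120),(20,255,255))
    if n=='top': x0,x1,y0,y1=225,390,165,235
    else: x0,x1,y0,y1=280,380,145,275
    k,l,s,ct=cv2.connectedComponentsWithStats(m[y0:y1,x0:x1])
    for j in range(1,k):
        if s[j,4]>2: print(n,ct[j]+[x0,y0],s[j,4],plane(d,ct[j]+[x0,y0],115)[0].round(1),plane(d,ct[j]+[x0,y0],140)[0].round(1),plane(d,ct[j]+[x0,y0],17)[0].round(1))
```

```text
top [249.28571429 179.28571429] 7 [630.6 167.5 115. ] [624.9 163.6 140. ] [653.2 183.1  17. ]
top [258.46153846 181.15384615] 13 [624.7 139.8 115. ] [619.  136.4 140. ] [646.8 153.1  17. ]
top [239.25  182.125] 8 [622.1 197.6 115. ] [616.5 193.  140. ] [644.1 215.5  17. ]
top [246.9 189. ] 10 [600.9 174.1 115. ] [595.7 170.  140. ] [621.1 190.2  17. ]
top [304.83333333 189.33333333] 6 [598.6   0.6 115. ] [5.935e+02 1.000e-01 1.400e+02] [618.6   2.7  17. ]
top [294.28571429 190.71428571] 7 [594.6  32.2 115. ] [589.6  31.  140. ] [614.3  36.8  17. ]
top [310.90909091 191.63636364] 11 [591.4 -17.5 115. ] [586.5 -17.6 140. ] [610.9 -16.9  17. ]
top [351.22222222 192.44444444] 9 [ 588.1 -137.9  115. ] [ 583.2 -135.5  140. ] [ 607.3 -146.9   17. ]
top [288.75  194.375] 8 [583.6  48.7 115. ] [578.8  47.2 140. ] [602.4  54.6  17. ]
top [300.44444444 199.22222222] 9 [568.6  13.8 115. ] [564.1  13.  140. ] [586.2  16.9  17. ]
top [253.5 201. ] 14 [564.3 153.7 115. ] [559.9 150.  140. ] [581.5 168.1  17. ]
top [374.33333333 209.55555556] 9 [ 535.9 -205.4  115. ] [ 532.1 -201.7  140. ] [ 550.9 -
[... 1391 characters left out ...]
 ] [649.4 157.4  17. ]
side [292.11764706 186.88235294] 17 [525.3  93.4 115. ] [511.3  73.7 140. ] [579.9 170.8  17. ]
side [282.         204.83333333] 6 [456.2  53.7 115. ] [444.2  35.1 140. ] [503.3 126.8  17. ]
side [334.46666667 213.33333333] 15 [554.8 -72.2 115. ] [540.  -87.4 140. ] [612.6 -12.8  17. ]
side [356.71428571 215.42857143] 14 [ 599.5 -120.2  115. ] [ 583.6 -134.   140. ] [662.2 -66.   17. ]
side [313.66666667 218.26666667] 15 [495.7 -47.4 115. ] [482.6 -63.2 140. ] [547.1  14.8  17. ]
side [331.84615385 228.        ] 13 [ 512.5 -108.3  115. ] [ 499.  -122.5  140. ] [565.8 -52.8  17. ]
side [360.  239.5] 12 [ 545.8 -189.4  115. ] [ 531.3 -201.3  140. ] [ 602.6 -142.6   17. ]
```

View pics/crop.png

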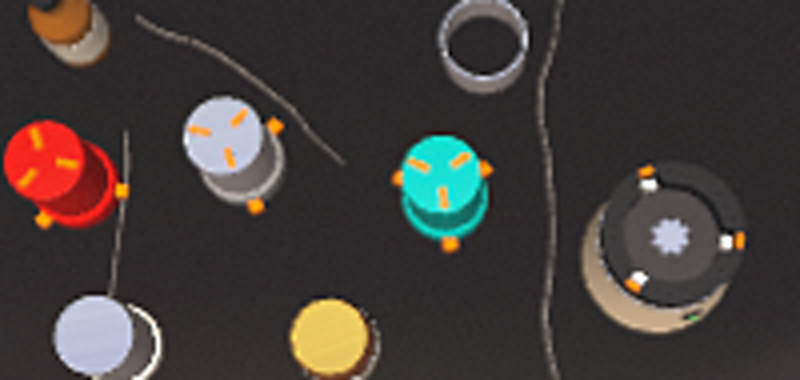

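The crop confirms the target: the steel cup with orange bars and lugs at crop (225,135), which is full-frame (247,185). The grinder's marks are at crop (645,172), (740,240) and (633,285).

From these I get cup ≈ (618,180) with yaw ≈ -43°, and grinder ≈ (538,-153) with yaw ≈ 22°. The cup therefore needs a -55° world turn. I'll move above the cup next.

Emit:
apply_moves([
  [0,0,0,7.4],
  [0,0,0,7.4],
  [0,0,0,7.4],
  [0,0,0,7.3],
  [-15,3,0,0],
  [-30,6,0,0],
  [-30,6,0,0],
  [-30,6,0,0],
  [-30,6,0,0],
  [-30,6,0,0],
  [-30,6,0,0],
  [-30,6,0,0],
  [-30,6,0,0],
  [-30,6,0,0],
  [-30,6,0,0],
], gripper=85)

```text
time_s: 1.6
eef_pos: [408.6, 326.2, 231.1]
tool_rot: [-0.0, 0.381, 0.925, -0.0]
wrist_force: [0.5, 0.4, -0.8]
gripper_width: 84.8
gripper_force: 0.0
```

Emit:
apply_moves([
  [-30,6,0,0],
  [-30,6,0,0],
  [-30,6,0,0],
  [-30,6,0,0],
  [-30,6,0,0],
  [-30,6,0,0],
  [-30,6,0,0],
  [-28,2,0,0],
  [-14,0,0,0],
  [0,0,0,0],
  [0,0,0,0],
])

```text
time_s: 2.7
eef_pos: [616.0, 181.2, 231.1]
tool_rot: [-0.001, 0.382, 0.924, -0.0]
wrist_force: [-0.1, 0.0, 0.5]
gripper_width: 85.0
gripper_force: 0.0
```

Run:
```python
from h import *
s=r.read_state(); print(s['eef_pos'],s['tool_rot'],s['time_s'])
im,i=cap('wrist','pics/w1.png'); print(proj(i,[[618,180,115],[618,180,0]]))
```

```text
[616.04195489 181.18563828 231.07954396] [-5.73336899e-04  3.81928899e-01  9.24191531e-01 -3.80528096e-05] 2.7
[[319.45288011 196.53232838]
 [319.13591181 173.50336256]]
```

View pics/w1.png

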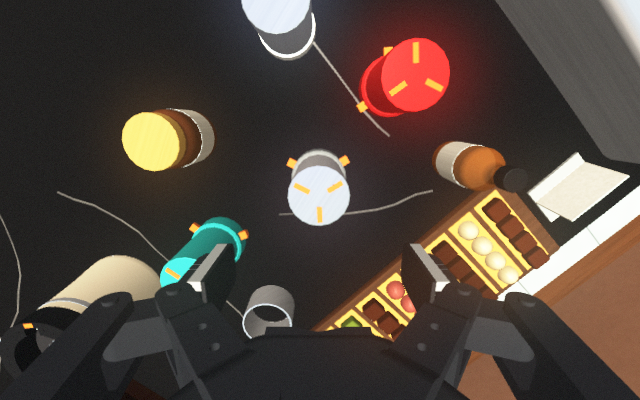

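The wrist view shows the cup top at (319,195), bars at about (302,188), (335,187) and (319,214), and lugs at (291,163) and (344,160). The prediction was (319,196). I'll refine from the bars.

Run:
```python
from h import *
d=dict(np.load('wrist.npz')); im=d['im']
m=cv2.inRange(cv2.cvtColor(im,cv2.COLOR_BGR2HSV),(8,130,120),(22,255,255)); x0,y0=280,145
k,l,s,ct=cv2.connectedComponentsWithStats(m[y0:235,x0:360])
P=[]
for j in range(1,k):
    if s[j,4]>10:
        c=ct[j]+[x0,y0]; z=115 if c[1]>175 else 17
        X=plane(d,c,z)[0]; print(c,s[j,4],z,X.round(1)); 
        if z==115:P.append(X)
C=np.mean(P,0);print(C,[np.degrees(np.arctan2(*(p-C)[1::-1])).round(1) for p in P])
```

```text
[344.36231884 159.91304348] 69 17 [625.8 217.1  17. ]
[290.71428571 161.95238095] 42 17 [579.8 167.3  17. ]
[334.46875  186.671875] 64 115 [621.1 196.8 115. ]
[301.38983051 188.16949153] 59 115 [600.2 173.7 115. ]
[319.35714286 214.5       ] 56 115 [630.7 167.3 115. ]
[617.35488321 179.24124541 115.        ] [np.float64(77.8), np.float64(-162.1), np.float64(-41.9)]
```

Emit:
apply_moves([
  [-2.3,0,10,0],
  [0,0,20,0],
  [0,0,20,0],
  [0,0,20,0],
  [0,0,20,0],
  [0,0,20,0],
  [0,0,20,0],
  [0,0,20,0],
  [0,0,13,0],
  [0,0,7,0],
  [0,0,0,0],
  [0,0,0,0],
])

```text
time_s: 3.95
eef_pos: [618.8, 179.7, 62.1]
tool_rot: [0.001, 0.382, 0.924, 0.0]
wrist_force: [-0.2, -0.9, -0.0]
gripper_width: 85.0
gripper_force: 0.0
```

Emit:
apply_moves([
  [0,0,0,0],
  [0,0,0,0],
  [0,0,0,0],
  [0,0,0,0],
  [0,0,0,0],
  [0,0,0,0],
  [0,0,0,0],
  [0,0,0,0],
  [0,0,0,0],
  [0,0,0,0],
], gripper=40, grip_force=60)

```text
time_s: 4.95
eef_pos: [618.9, 179.4, 62.6]
tool_rot: [0.001, 0.382, 0.924, 0.0]
wrist_force: [-1.2, -1.7, 6.6]
gripper_width: 59.3
gripper_force: 64.4
```

Emit:
apply_moves([
  [0,0,-5,0],
  [0,0,-15,0],
  [0,0,-25,0],
  [0,0,-25,0],
  [0,0,-25,0],
  [0,0,-25,0],
  [0,0,-25,0],
  [0,0,-15,0],
  [0,0,-10,0],
  [0,0,0,0],
])

```text
time_s: 5.95
eef_pos: [618.7, 179.6, 232.4]
tool_rot: [0.001, 0.382, 0.924, 0.001]
wrist_force: [0.3, -0.4, -3.3]
gripper_width: 59.2
gripper_force: 65.1
```

Emit:
apply_moves([
  [-6,-10,0,0],
  [-12.7,-20.9,0,0],
  [-12.7,-20.9,0,0],
  [-12.7,-20.9,0,0],
  [-12.7,-20.9,0,0],
  [-12.7,-20.9,0,0],
  [-12.7,-20.9,0,0],
  [-12.7,-20.9,0,0],
  [-12.7,-20.9,0,0],
  [-12.7,-20.9,0,0],
  [-12.7,-20.9,0,0],
  [-12.7,-20.9,0,0],
  [-12.7,-20.9,0,0],
  [-12.7,-20.9,0,0],
  [-6.7,-10.5,0,0],
  [0,0,0,0],
])

```text
time_s: 7.55
eef_pos: [536.8, -154.4, 230.4]
tool_rot: [-0.001, 0.384, 0.924, -0.0]
wrist_force: [-0.9, 0.1, -2.7]
gripper_width: 58.9
gripper_force: 65.3
```

Emit:
apply_moves([
  [0,0,0,4],
  [0,0,0,7.5],
  [0,0,0,7.5],
  [0,0,0,7.5],
  [0,0,0,7.5],
  [0,0,0,7.5],
  [0,0,0,7.5],
  [0,0,0,4.5],
  [0,0,0,2],
  [0,0,0,0],
  [0,0,0,0],
  [0,0,0,0],
])

```text
time_s: 8.75
eef_pos: [537.7, -152.4, 231.1]
tool_rot: [-0.0, 0.768, 0.64, 0.0]
wrist_force: [-0.2, -0.6, -2.8]
gripper_width: 58.5
gripper_force: 65.1
```

Run:
```python
from h import *
s=r.read_state(); print(s['eef_pos'],s['tool_rot'],s['time_s'],s['wrist_force'],s['gripper_width'])
ims=[]
for n in ['top','side','wrist']:
    im,i=cap(n)
    u=proj(i,[[538,-153,155]])[0].astype(int) if n!='wrist' else None
    c=im[max(u[1]-50,0):u[1]+50,u[0]-50:u[0]+50] if u is not None else im
    if u is not None: print(n,u-50)
    ims.append(cv2.resize(c,(400,400) if u is not None else (320,200),interpolation=cv2.INTER_CUBIC) if u is not None else c)
cv2.imwrite('pics/s2.png',np.hstack(ims[:2])); cv2.imwrite('pics/w2.png',ims[2])
```

```text
[ 537.74276793 -152.41730097  231.12137732] [-1.95409829e-04  7.68199366e-01  6.40210664e-01  3.44211114e-05] 8.75 [-0.22695443 -0.58925242 -2.80866487] 58.48740027631086
top [308 156]
side [299 174]
```

View pics/s2.png

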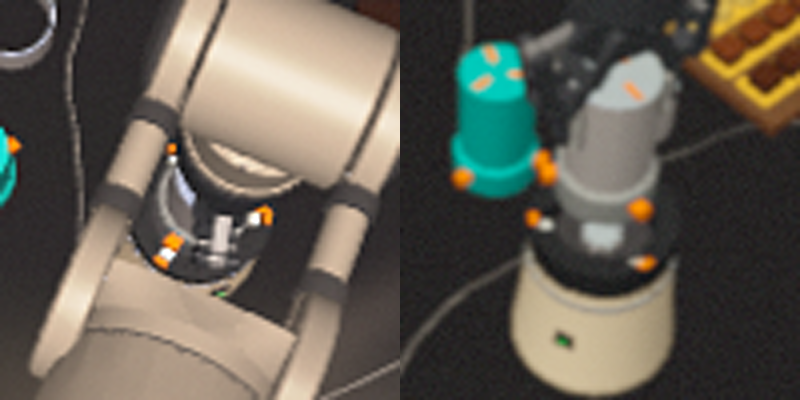

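View pics/w2.png

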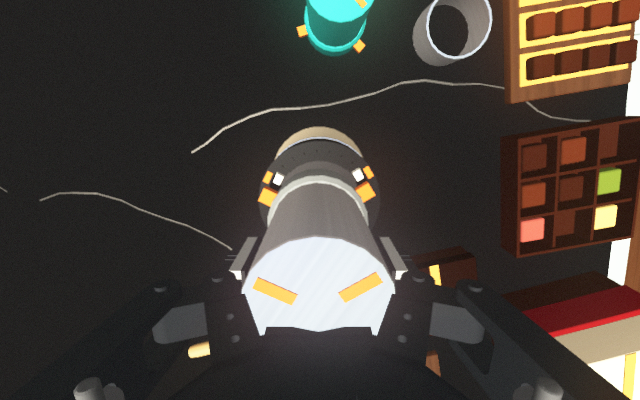

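The pictures show the cup held upright over the well. In the wrist view the lugs are at (267,197) and (366,191), just in front of the rim marks (268,178) and (368,172). I'll measure the offsets in yaw and position.

Run:
```python
from h import *
s=r.read_state()
def blobs(n,x0,y0,x1,y1,a=6,w=None):
    d=dict(np.load(n+'.npz')); m=cv2.inRange(cv2.cvtColor(d['im'],cv2.COLOR_BGR2HSV),(8,130,110),(22,255,255))
    k,l,st,ct=cv2.connectedComponentsWithStats(m[y0:y1,x0:x1])
    return d,[(ct[j]+[x0,y0],st[j,4]) for j in range(1,k) if st[j,4]>=a]
for n,b in [('wrist',(240,150,400,310)),('side',(325,170,375,245)),('top',(335,180,385,230))]:
    d,B=blobs(n,*b)
    for c,a in B:
        print(n,c.round(1),a,'z140',plane(d,c,140)[0][:2].round(1),'lug z185.5',plane(d,c,185.5)[0][:2].round(1),'top',plane(d,c,283.5)[0][:2].round(1))
```

```text
wrist [367.9 171.9] 58 z140 [ 582.7 -135.2] lug z185.5 [ 576.3 -125.3] top [ 562.5 -104. ]
wrist [267.2 177.1] 44 z140 [ 498.8 -124.4] lug z185.5 [ 508.7 -116.6] top [530.2 -99.9]
wrist [365.  190.5] 158 z140 [ 578.1 -150.8] lug z185.5 [ 572.6 -137.9] top [ 560.7 -110. ]
wrist [267.  193.3] 87 z140 [ 495.4 -138.1] lug z185.5 [ 506.  -127.7] top [ 528.9 -105.2]
wrist [364.9 189.2] 8 z140 [ 578.1 -149.7] lug z185.5 [ 572.6 -137. ] top [ 560.8 -109.6]
wrist [361.  286.5] 435 z140 [ 561.8 -243. ] lug z185.5 [ 559.5 -212.1] top [ 554.5 -145.5]
wrist [273.9 290.7] 367 z140 [ 479.7 -232.6] lug z185.5 [ 493.4 -203.8] top [ 522.9 -141.5]
side [373.4 189. ] 9 z140 [694.9 -91.3] lug z185.5 [ 660.1 -118.7] top [ 585.1 -177.7]
side [335.  215.4] 36 z140 [536. -94.] lug z185.5 [ 509.4 -121.3] top [ 452.1 -180. ]
side [358.7 226.1] 28 z140 [ 560.8 -165.6] lug z185.5 [ 532.9 -189.1] top [ 472.8 -239.8]
side [331.6 227.9] 15 z140 [ 498.6 -121.9] lug z185.5 [ 473.9 -147.7] top [ 420.8 -203.2]
side [360.3 239.4] 14 z140 [ 532.1 -201.6] lug z185.5 [ 505.7 -223.3] top [ 448.8 -270. ]
top [373.9 209.1] 13 z140 [ 533.5 -200.5] lug z185.5 [ 526.5 -193.8] top [ 511.4 -179.4]
top [350.6 216. ] 18 z140 [ 513.7 -132.2] lug z185.5 [ 507.5 -128.1] top [ 494.  -119.3]
top [347.6 220.9] 9 z140 [ 499.5 -123.1] lug z185.5 [ 493.8 -119.3] top [ 481.5 -111.3]
```

Emit:
apply_moves([
  [-1,0.2,3,0],
  [-1,0.2,5,0],
  [0,0,6,0],
  [0,0,6,0],
  [0,0,4,0],
  [0,0,1,0],
  [0,0,0,0],
  [0,0,0,0],
])

```text
time_s: 9.7
eef_pos: [537.9, -155.0, 206.5]
tool_rot: [0.0, 0.769, 0.64, 0.0]
wrist_force: [0.7, 0.3, -3.2]
gripper_width: 58.8
gripper_force: 65.1
```

Run:
```python
from h import *
s=r.read_state(); print(s['eef_pos'],s['wrist_force'])
u=s['eef_pos'][2]-62.6; print('under',u)
for n,b in [('wrist',(240,150,400,310)),('side',(325,170,375,250))]:
    cap(n); d=dict(np.load(n+'.npz')); x0,y0,x1,y1=b
    m=cv2.inRange(cv2.cvtColor(d['im'],cv2.COLOR_BGR2HSV),(8,130,110),(22,255,255))
    k,l,st,ct=cv2.connectedComponentsWithStats(m[y0:y1,x0:x1])
    for j in range(1,k):
        if st[j,4]>5:
            c=ct[j]+[x0,y0]; print(n,c.round(1),st[j,4],*[(q,plane(d,c,z)[0][:2].round(1)) for q,z in [('rim',140),('lug',u+18),('top',u+115)]])
    np.save('m.npy',m)
    cv2.imwrite(f'pics/{n}3.png',cv2.resize(d['im'][y0:y1,x0:x1],None,fx=4,fy=4,interpolation=cv2.INTER_CUBIC)[:600])
```

```text
[ 537.87109114 -154.99665148  206.48983923] [ 0.71471813  0.32471752 -3.2075171 ]
under 143.88983922737918
wrist [372.8 174.9] 67 ('rim', array([ 582.7, -135.2])) ('lug', array([ 579.3, -130.1])) ('top', array([ 564.1, -107.6]))
wrist [264.5 189. ] 127 ('rim', array([ 500.3, -131.1])) ('lug', array([ 505.5, -126.4])) ('top', array([ 528.6, -105.8]))
wrist [364.9 189.9] 112 ('rim', array([ 575.3, -145.6])) ('lug', array([ 572.6, -139.4])) ('top', array([ 560.9, -112.1]))
wrist [362.6 281.6] 68 ('rim', array([ 562.7, -224.2])) ('lug', array([ 561.4, -209.7])) ('top', array([ 555.5, -145.9]))
wrist [276.8 286.3] 55 ('rim', array([ 490.7, -215.5])) ('lug', array([ 496.9, -202. ])) ('top', array([ 524.5, -142.1]))
wrist [364.4 285.4] 8 ('rim', array([ 563.6, -228. ])) ('lug', array([ 562.2, -213.2])) ('top', array([ 555.9, -147.5]))
wrist [375.8 284.3] 9 ('rim', array([ 573.2, -228.8])) ('lug', array([ 570.8, -213.9])) ('top', array([ 560. , -147.8]))
wrist [351.7 297.2] 6 ('rim', array([ 551.4, -237.5])) ('lug', array([ 551.2, -221.7])) ('top', array([ 550.6, -151.6]))
side [373.  171.5] 6 ('rim', array([748.6, -36.7])) ('lug', array([730.5, -51.2])) ('top', array([ 650.3, -115.6]))
side [334.4 213.5] 18 ('rim', array([539.5, -87.7])) ('lug', array([ 526.6, -101. ])) ('top', array([ 469.4, -159.7]))
side [335.6 223.1] 25 ('rim', array([ 518.5, -116.2])) ('lug', array([ 506.1, -128.7])) ('top', array([ 451.3, -184.4]))
side [331.6 227.9] 15 ('rim', array([ 498.6, -121.9])) ('lug', array([ 486.7, -134.3])) ('top', array([ 434.1, -189.3]))
side [358.5 232.2] 28 ('rim', array([ 545.5, -180.7])) ('lug', array([ 532.5, -191.7])) ('top', array([ 474.7, -240.2]))
side [360.1 239.5] 15 ('rim', array([ 531.5, -201.6])) ('lug', array([ 518.8, -212. ])) ('top', array([ 462.6, -258.2]))
```

View pics/wrist3.png

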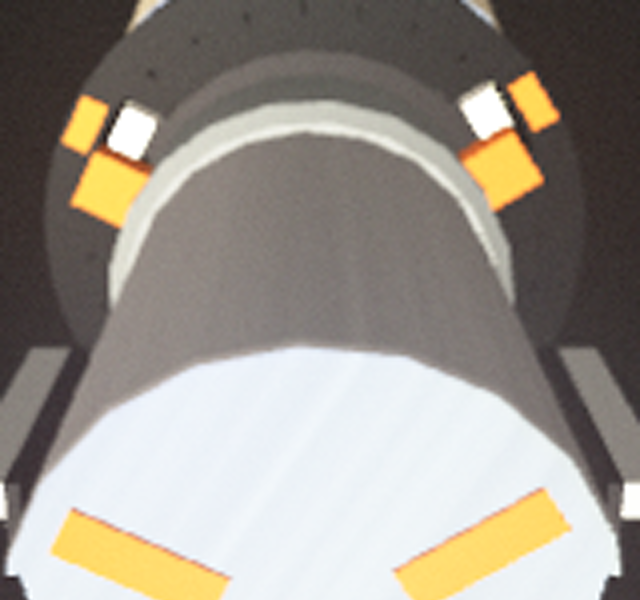

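The crop shows both lugs just above and in front of their slots. The left lug is at crop (110,187) beside its mark (85,124), and the right lug is at (503,172) beside its mark (535,102). Symmetry looks right, so I'll check the numbers.

Run:
```python
from h import *
d=dict(np.load('wrist.npz'))
f=lambda p:np.array(p)/4+[240,150]-.4
def cen(P,r=None):
    a,b=P[0][:2],P[1][:2]; v=b-a; L=np.hypot(*v); n=np.array([-v[1],v[0]])/L
    return ((a+b)/2 - n*L/2/np.sqrt(3)).round(2), np.degrees(np.arctan2(v[1],v[0])).round(2),(L/3**.5).round(1)
print('marks',cen(plane(d,f([[85,124],[535,102]]),140)))
for z in (164,166,168): print('lugtop',z,cen(plane(d,f([[111,190],[503,172]]),z)))
print('bars',cen(plane(d,f([[140,560],[483,545]]),258.9)))
```

```text
marks (array([ 537.87, -154.07]), np.float64(-7.58), np.float64(48.9))
lugtop 164 (array([ 536.95, -155.33]), np.float64(-7.7), np.float64(38.4))
lugtop 166 (array([ 537.09, -154.58]), np.float64(-7.7), np.float64(37.9))
lugtop 168 (array([ 537.23, -153.84]), np.float64(-7.7), np.float64(37.5))
bars (array([ 537.73, -154.32]), np.float64(-7.52), np.float64(18.0))
```

The cup is aligned to within 1 mm and 0.2°, so I'll descend gently.

Emit:
apply_moves([
  [0,0.4,2,0],
  [0,0,2,0],
  [0,0,2,0],
  [0,0,2,0],
  [0,0,2,0],
  [0,0,2,0],
  [0,0,1,0],
  [0,0,0,0],
  [0,0,0,0],
])

```text
time_s: 10.7
eef_pos: [538.2, -155.0, 193.3]
tool_rot: [0.0, 0.769, 0.64, 0.0]
wrist_force: [-0.2, 0.0, -2.2]
gripper_width: 58.5
gripper_force: 65.1
```

Underside is at about 131 mm and the collar is in the bore without contact.

Emit:
apply_moves([
  [0,0,1,0],
  [0,0,1,0],
  [0,0,1,0],
  [0,0,1,0],
  [0,0,1,0],
  [0,0,1,0],
  [0,0,0,0],
  [0,0,0,0],
])

```text
time_s: 11.5
eef_pos: [538.2, -155.0, 187.3]
tool_rot: [-0.0, 0.769, 0.64, 0.0]
wrist_force: [-0.6, -0.6, -3.9]
gripper_width: 59.1
gripper_force: 65.1
```

It is past 128 mm with no resistance, so the lugs are in the slots. Next is down onto the pins.

Emit:
apply_moves([
  [0,0,1,0],
  [0,0,1,0],
  [0,0,1,0],
  [0,0,1,0],
  [0,0,1,0],
  [0,0,1,0],
  [0,0,1,0],
  [0,0,1,0],
  [0,0,0,0],
  [0,0,0,0],
])

```text
time_s: 12.5
eef_pos: [538.2, -155.0, 179.8]
tool_rot: [0.0, 0.769, 0.64, 0.0]
wrist_force: [-2.5, 1.0, 6.1]
gripper_width: 58.9
gripper_force: 65.2
```

Emit:
apply_moves([
  [0,0,1,0],
  [0,0,1,0],
  [0,0,0.7,0],
  [0,0,0,0],
  [0,0,0,0],
])

```text
time_s: 13.0
eef_pos: [538.2, -155.1, 177.4]
tool_rot: [0.0, 0.769, 0.64, 0.0]
wrist_force: [-3.5, 0.8, 8.1]
gripper_width: 59.1
gripper_force: 65.4
```

Emit:
apply_moves([
  [0,0,0.5,0],
  [0,0,0.5,0],
  [0,0,0,0],
  [0,0,0,0],
])

```text
time_s: 13.4
eef_pos: [538.2, -155.0, 176.6]
tool_rot: [0.0, 0.769, 0.64, 0.0]
wrist_force: [-3.9, 1.0, 8.9]
gripper_width: 58.9
gripper_force: 66.0
```

Emit:
apply_moves([
  [0,0,0.5,0],
  [0,0,0.5,0],
  [0,0,0,0],
  [0,0,0,0],
])

```text
time_s: 13.8
eef_pos: [538.1, -155.0, 176.5]
tool_rot: [0.001, 0.769, 0.64, 0.0]
wrist_force: [-6.4, 2.8, 15.6]
gripper_width: 58.9
gripper_force: 66.3
```

Emit:
apply_moves([
  [0,0,0.5,0],
  [0,0,0.3,0],
  [0,0,0,0],
  [0,0,0,0],
  [0,0,0,0],
  [0,0,0,0],
  [0,0,0,0],
  [0,0,0,0],
])

```text
time_s: 14.6
eef_pos: [538.1, -155.0, 176.5]
tool_rot: [0.001, 0.769, 0.64, 0.0]
wrist_force: [-8.2, 2.3, 20.0]
gripper_width: 59.1
gripper_force: 66.6
```

Run:
```python
from h import *
s=r.read_state(); print(s['eef_pos'],s['wrist_force'],s['torque'])
a,_=cap('wrist'); b,_=cap('side')
cv2.imwrite('pics/f.png',np.hstack([cv2.resize(a[130:330,220:420],(400,400)),cv2.resize(b[170:270,300:400],(400,400),interpolation=cv2.INTER_CUBIC)]))
```

```text
[ 538.14884043 -155.01255466  176.47498051] [-8.19135031  2.2803219  19.96863434] [ 0.45248742  1.47467436 -0.0065292 ]
```

View pics/f.png

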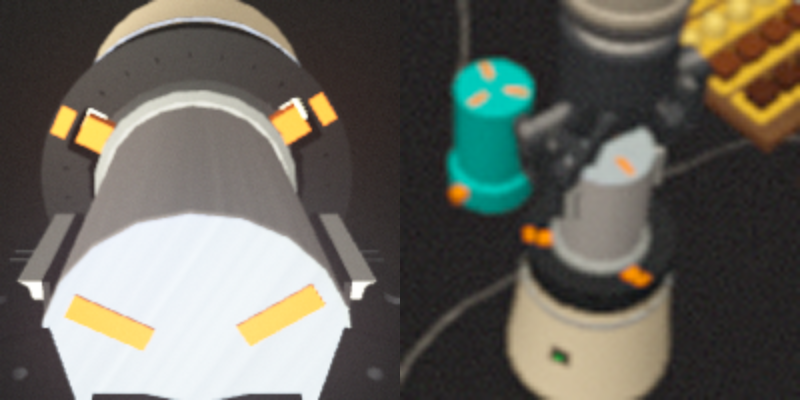

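The lugs sit in their slots beside the marks: wrist crop (95,135) and (290,125), side crop (540,237) and (637,275). TCP z of 176.5 matches fully home, and the press is 20 N, above the 12 N spring.

```bash
python3 -c "
from h import *
print(r.sign_off())"
```

```text
the job is handed in; nothing more can be done
None
```

The grinding cup is fully home in the grinder with its lugs in the slots, held down at about 20 N, and the job was handed in at about 15 s of the 48 s allowed.

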